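# Open the decanter rinser's pressure cap

## Task

Open the steel rinser tank: turn its brass pressure cap gently anticlockwise, without pressing, until you feel it come to rest against the first stop, then press it down and turn it on past that stop until it is released, never forcing it. Lift the cap out and set it down gently, bar up, flat in the turquoise cork dish, and leave the dish and everything else on the counter where they stand.

Things in the scene. Friction and masses are not known exactly. Their poses are not given: they have to be found in the camera images.
- tank: Steel rinser tank fixed to the counter: round, 132 mm diameter, neck collar 84 mm outer diameter, rim 135 mm up. Origin on its axis at counter level, z up; its x axis points along the small brass drain tap on its side (reaches 82 mm from the axis, 45 mm up). At the start the cap's x axis is within 0.1 rad of the tank's x axis.
- neck_lip (a point): Centre of the neck's mouth, 135 mm up. A stop ring in the neck has an inward lip (inner diameter 56 mm, 4 mm thick) over the cap's lugs, with two opposite notches where lugs come out upwards. It opens anticlockwise seen from above. The ring sits turned by an unmeasured amount: the first stop is met with the cap's x axis 0.30 to 0.60 rad anticlockwise of the tank's.
- neck_teeth (a point): On the axis, 127 mm up, level with the lower ends of the first stop: two teeth reaching 4 mm below the lip, just before the notches. Lugs pressed 4.5 mm down pass under them. Turn from the first stop: 0.41 rad to be past the teeth, 0.60 rad to a solid end stop; between 0.44 and 0.60 rad the lugs lie in the notches and can come up.
- cap_grip (a point): Centre of the brass cap's grip bar (46 mm along the cap's x, 10 mm thick in y, 28 mm tall, standing on the disc), on the cap's axis, 14 mm below the bar's top, 32 mm above the cap's underside; axes are the cap's, z up. 158 mm above the counter at the start. The cap is clear of the neck once 25 mm higher.
- cap: The brass cap, 160 to 260 g; origin at the centre of its underside. A disc 52 mm in diameter, 18 mm tall, with two lugs at its lower edge on its +x and -x sides (7 mm wide, 5 mm thick, reaching 34 mm from the axis) and the grip bar on top.
- spring (a point): Top of the sprung plate under the cap, on the axis, 126 mm up at the start. It pushes the cap up against the lip with about 5 N, plus 1.1 N per mm pressed (10 N at the 4.5 mm that passes the first stop); hard bottom at 9 mm. Once freed the cap rises up to 6 mm. More than 40 N in all on the cap from spring, lip and stops, or 25 N on a tooth, harms it.
- dish: Turquoise faience cork dish, loose, 550 g, round, empty: 156 mm over the rim, 30 mm tall, flat inner floor 5 mm above its underside and about 110 mm across, sloping sides. Origin at the centre of its underside, z up.
- funnel_mid (a point): Bystander: brass bottle-neck funnel standing on its 80 mm mouth, 90 mm tall; the point lies on its axis inside it.
- stopper_mid (a point): Bystander: heavy crystal decanter stopper, 60 mm wide, 90 mm tall, standing; the point lies on its axis inside it.
- cork_a_mid (a point): Bystander: cork, 24 mm diameter, 45 mm tall, standing; the point lies on its axis inside it.
- cork_b_mid (a point): Bystander: cork like cork_a; the point lies on its axis inside it.
- opener_mid (a point): Bystander: folded waiter's corkscrew lying flat, 120 x 16 x 19 mm; the point lies on its axis inside it.
- bottle_mid (a point): Bystander: standing wine bottle, 74 mm diameter, 240 mm tall; the point lies on its axis inside it.
- tumbler_mid (a point): Bystander: tasting glass, 70 mm diameter, 85 mm tall, standing; the point lies on its axis inside it.
Things that resemble listed ones, but are neither listed nor needed, are in the scene too. Of the things like the tank, leave any that is orange; of the rest the smaller one is meant.

How it is judged:
By the outcome, as a careful person would: the job done as asked, in the order asked, and still so for the second after the job is handed in, with the robot touching nothing.
It also fails if it takes over 67 s, if anything falls off the work surface, if the arm or the gripper's body presses on something with over 40 N, if the wrist force passes 120 N, or if a joint passes its speed limit or range.

## Robot

A 6-joint arm with a two-finger parallel gripper is mounted at the origin on the work surface. World frame = base frame: x ahead of the robot, y to its left, z up, the work surface at z = 0. Lengths are in m, angles in rad, forces in N, time in s.
With the tool pointing down it reaches from about 0.25 to 0.775 m from the base axis. Payload 4 kg.
Tool frame: the origin (TCP) lies midway between the tips of the shut fingers; the grasp point (between the pads) lies 19 mm behind it; z points along the fingers, y is the direction in which the jaws open and shut (so a half turn about z gives the same grasp; the last joint's range is limited). The gripper opens to 85 mm and grips with 20 to 120 N. Pads are 22 mm wide; open, the fingers measure 114 mm over their backs; the gripper's body (76 mm by 85 mm) begins 54 mm behind the grasp point. The pads swing forward as they close: fully open they stand 13 mm farther back than shut.
Start: joints at [-1.223, 0.087, 1.371, -0, 1.684, -0.103], TCP at [0.24, -0.495, 0.231] pointing down, gripper open.
Joint ranges: [-3.1, 3.1], [-0.76, 2.03], [0.27, 2.55], [-1.08, 4.22], [0.17, 2.65], [-2.57, 2.57]. Speed limits (rad/s): [2.79, 2.79, 3.14, 3.14, 3.14, 3.14].

## Interface

Orientations are given as [roll, pitch, yaw] about the fixed x, y, z axes, in that order (R = Rz(yaw) Ry(pitch) Rx(roll)).
In Python, from cell import arm, get_image, job gives the robot as it stands.
- The arm moves only by the tool arm_command, never from a script. Its argument "targets" is a list that holds one entry, the list of rows, each a list of 4 numbers: the shift along the tool's x, y, z in cm, then the turn about the tool's z in degrees. In form: [[[dx, dy, dz, turn], ...]]. A call has 1 to 20 rows; each row is the pose to reach, as a shift and turn from the pose commanded when the call began, along the tool's axes at that moment; what a row does not reach only later rows make up. A row lasts 1/12 s, in which the tool goes at most 41.7 mm and 7.16 degrees, less where a joint would pass 70% of its speed; a pose out of reach is approached as far as the arm can. A call with a gripper value outside its range is refused whole. "jaw" is the closure, from 0 (fully open) to 1 (shut), set as the call begins (left out, the last holds). The fingers move at their own pace and stop on an object; the grip force is fixed at half the most. Time passes only in rows, so rows that repeat a pose let the fingers close. It gives the time, the measured TCP pose, the force and the opening at its end, in the units of the state.
- arm.get_obs(): the state, without advancing time (a new reading comes with each control period).
- get_image(name): name is "scene" or "top"; returns a dict with "image" (480x640x3 uint8, blue, green, red), "fx", "fy", "cx", "cy" (pixels), "dist" ([k1, k2, p1, p2, k3] as OpenCV has them; the pictures are not rectified), "R" (3x3) and "t" (3): a world point X has camera coordinates R X + t. Camera axes: x right, y down, z forward; pixel columns grow to the right and rows downward; lengths in m; the calibration is good to about 2 mm. A picture is of the moment at which its call begins. There is no depth.
- job.job_done(): hands the job in, once; it reports no verdict.
The state is a dict: "time": time; "qpos": joint angles; "dq": joint speeds; "tau": joint torques, N m; "tcp_pos": TCP position; "orientation": TCP orientation; "ft_force": force on the tool from outside, world axes, zero at the start; "torque": the same for the moment, N m; "finger_gap": finger opening in m.
Only numpy, scipy, OpenCV 4.12 (cv2) and the standard library are available. Lean on these libraries where they do the work, as an engineer would, in place of code of your own. Each camera call takes 0.05 s, during which the arm holds its last target. There are 200 camera calls.

## Working session

There is one attempt and no reset: what is moved stays moved. The work goes in short steps, Python scripts to look and compute and a tool call to move; the robot and the scene stay as the last step left them, time stands still between calls to the robot, and variables do not carry over. Pictures are saved under pics/ and viewed, about 8 in all and at most 12, crops included, and the job is handed in when it is done.

Besides the shell and the picture viewer there is one more tool, called after "Request:" as name([rows], argument=value, ...), one row to a line, values as JSON. arm_command: Moves the arm, as the interface text tells. Its arguments: {"type":"object","properties":{"targets":{"type":"array"},"jaw":{"type":"number"}},"required":["targets"]}

```bash
mkdir -p pics; ls; cat > h.py <<'E'
import numpy as np,cv2,pickle
def grab(n,tag):
    from cell import get_image
    d=get_image(n); cv2.imwrite(f'pics/{tag}.png',d['image']); pickle.dump(d,open(f'pics/{tag}.pkl','wb')); return d
def load(tag): return pickle.load(open(f'pics/{tag}.pkl','rb'))
def K(d): return np.array([[d['fx'],0,d['cx']],[0,d['fy'],d['cy']],[0,0,1.]])
def ray(d,uv):
    p=cv2.undistortPoints(np.array([[uv]],float),K(d),np.array(d['dist'],float))[0,0]
    R=np.array(d['R']);t=np.array(d['t']); return -R.T@t, R.T@np.array([p[0],p[1],1])
def atz(d,uv,z):
    c,r=ray(d,uv); return c+r*(z-c[2])/r[2]
def proj(d,X):
    R=np.array(d['R']);t=np.array(d['t'],float)
    return cv2.projectPoints(np.array(X,float).reshape(-1,1,3),cv2.Rodrigues(R)[0],t,K(d),np.array(d['dist'],float))[0][:,0]
E
python3 - <<'E'
from h import *
from cell import arm
a=grab('top','t0');b=grab('scene','s0')
for d in(a,b): print(-np.array(d['R']).T@np.array(d['t']),d['fx'])
print(arm.get_obs())
E
```

```text
pics
[0.29935813 0.00848855 1.31215542] 488.19340779899073
[ 1.09889885 -0.77840857  0.73478154] 590.2754107116259
{'time': 0.1, 'qpos': array([-1.22309858e+00,  8.79000214e-02,  1.37215495e+00, -3.35081292e-05,
        1.68360444e+00, -1.03115080e-01]), 'dq': array([ 8.28447618e-04, -1.03369977e-04, -4.52905451e-03, -4.07528630e-04,
       -6.64228277e-04, -9.45672418e-05]), 'tau': array([ 1.26004736e-03, -3.53016365e+01, -3.14218462e+01, -2.66093639e-04,
        7.97107728e-03, -3.60149636e-05]), 'tcp_pos': array([ 0.23945241, -0.494621  ,  0.23021955]), 'orientation': array([-3.13953345e+00, -1.79609986e-04,  4.50808907e-01]), 'ft_force': array([ 0.19997574,  0.02579418, -0.0597326 ]), 'torque': array([-0.02804118,  0.00795205, -0.02474556]), 'finger_gap': 0.0855666171414616}
```

View pics/t0.png

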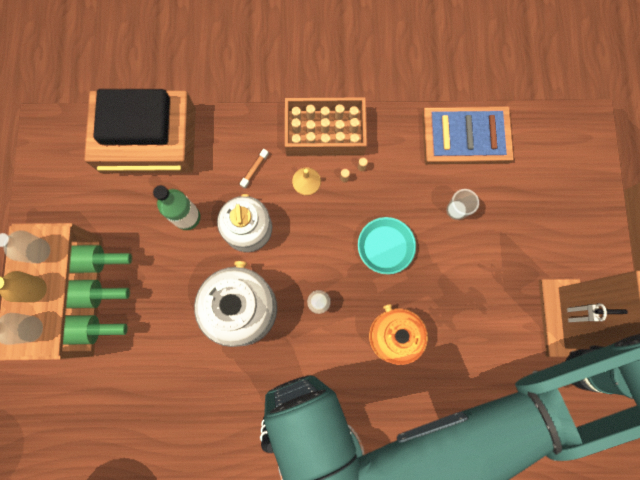

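View pics/s0.png

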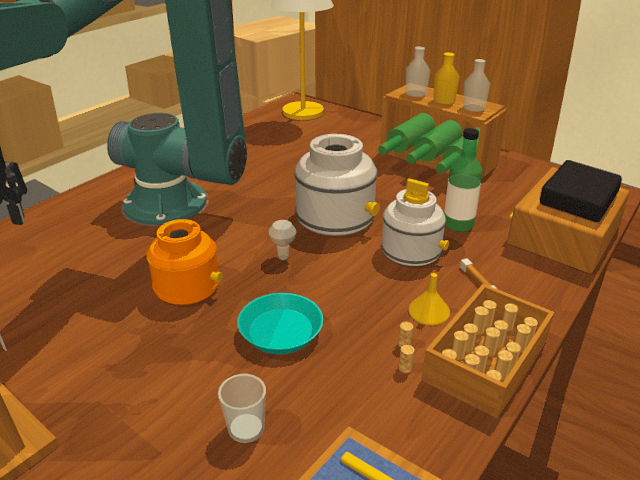

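The top view shows the small steel tank at about (244,222) with its cap at (240,214), and the dish at (387,245). The bottle, at (178,205), and the funnel, at (306,180), are close to the tank. In the scene view the tank's cap bar is at (417,190) and the dish at (281,325). Next I'll enlarge both tanks and the dish.

```bash
python3 - <<'E'
from h import *
a=load('t0');b=load('s0')
A=cv2.resize(a['image'][185:260,205:285],None,fx=5,fy=5,interpolation=cv2.INTER_CUBIC)
B=cv2.resize(b['image'][170:270,375:455],None,fx=5,fy=5,interpolation=cv2.INTER_CUBIC)
C=np.zeros((500,800,3),np.uint8);C[:375,:400]=A;C[:,400:]=B
cv2.imwrite('pics/crop1.png',C)
hsv=cv2.cvtColor(a['image'],cv2.COLOR_BGR2HSV);m=cv2.inRange(hsv,(80,120,80),(100,255,255))
n,l,s,c=cv2.connectedComponentsWithStats(m)
i=1+np.argmax(s[1:,4]);print(s[i],c[i],'dish rim z.03',atz(a,(s[i][0]+s[i][2]/2-.5,s[i][1]+s[i][3]/2-.5),.03))
hsv=cv2.cvtColor(b['image'],cv2.COLOR_BGR2HSV);m=cv2.inRange(hsv,(75,120,80),(100,255,255))
n,l,s,c=cv2.connectedComponentsWithStats(m);i=1+np.argmax(s[1:,4]);print(s[i],c[i])
print('cap',atz(a,(240,214),.172),'bar-scene',atz(b,(417,184),.172))
for n,uv,z in(('bottle',(162,193),.24),('funnel',(305,172),.09),('stopper',(318,302),.06),('tumbler',(465,202),.08),('tap',(245,202),.045)):print(n,atz(a,uv,z))
E
```

```text
[ 359  218   56   55 2453] [386.49653486 245.21483897] dish rim z.03 [ 0.5431329  -0.17941625  0.03      ]
[ 238  293   85   61 3978] [280.01985923 322.23780794]
cap [0.59542738 0.19096187 0.172     ] bar-scene [0.60538316 0.18193778 0.172     ]
bottle [0.62849858 0.35782689 0.24      ]
funnel [0.72854065 0.03605568 0.09      ]
stopper [0.39092291 0.00536126 0.06      ]
tumbler [ 0.6458079  -0.38076177  0.08      ]
tap [0.66146807 0.19851045 0.045     ]
```

View pics/crop1.png

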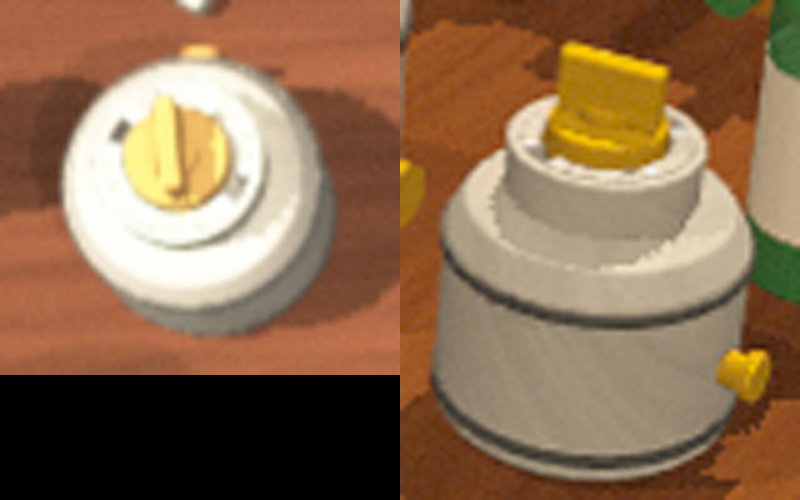

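The crops show the bar's top face running from about (236.8,203.2) to (240,222.6) in the top view, and from (407.6,180) to (428,184.8) in the scene view. The tap lies at the tank's +x side.

```bash
python3 - <<'E'
from h import *
a=load('t0');b=load('s0')
ta=lambda x,y:(205+x/5-.4,185+y/5-.4); sb=lambda x,y:(375+(x-400)/5-.4,170+y/5-.4)
for d,p,q,n in((a,ta(161,93),ta(177,192),'top'),(b,sb(565,52),sb(667,76),'scene')):
    P,Q=atz(d,p,.172),atz(d,q,.172);v=P-Q
    print(n,P,Q,'mid',(P+Q)/2,'len',np.linalg.norm(v),'dir',np.arctan2(v[1],v[0]))
print('disc top',atz(a,ta(177,157),.144))
print('collar',atz(a,ta(178,160),.135),atz(b,sb(607,141),.135), 'w',atz(a,ta(90,160),.135)[1]-atz(a,ta(266,160),.135)[1])
print('tap',atz(a,ta(200,48),.045),atz(b,sb(762,375),.045))
e=np.array([.543,-.179,.0])
th=np.linspace(0,6.28,72)
for r,z in((.078,.03),):
    for d in(a,b):
        p=proj(d,np.c_[e[0]+r*np.cos(th),e[1]+r*np.sin(th),0*th+z]);print(p.min(0),p.max(0))
E
```

```text
top [0.62235175 0.19916978 0.172     ] [0.57321355 0.19054476 0.172     ] mid [0.59778265 0.19485727 0.172     ] len 0.049889408876651255 dir 0.17375561060620684
scene [0.58115072 0.18528475 0.172     ] [0.62494015 0.19291009 0.172     ] mid [0.60304543 0.18909742 0.172     ] len 0.044448404768385776 dir -2.969184901571534
disc top [0.59762722 0.19534812 0.144     ]
collar [0.59838919 0.19626417 0.135     ] [0.60201033 0.18991791 0.135     ] w 0.08709870296037825
tap [0.68320743 0.19994667 0.045     ] [0.68130216 0.19897865 0.045     ]
[357.1940212  216.70997718] [415.55761634 274.00200172]
[236.96479508 290.90743097] [323.25543593 347.73615059]
```

Request:
arm_command([
  [[0, 0, -2, 0], [2, -1.5, -4, 1], [5, -3.7, -4, 2], [9, -6.6, -4, 3], [12.4, -9.2, -4, 4], [15.6, -11.5, -4, 5], [18.7, -13.8, -4, 6], [21.8, -16.1, -4, 7], [25, -18.4, -4, 8], [28.1, -20.7, -4, 9], [31.2, -23, -4, 10], [34.3, -25.3, -4, 11], [37.4, -27.7, -4, 12], [40.5, -30, -4, 13], [43.6, -32.3, -4, 14], [46.7, -34.6, -4, 15], [49.8, -36.9, -4, 15.9], [52, -38.5, -4, 15.9], [54, -39.9, -4, 15.9], [55, -40.7, -4, 15.9]],
], jaw=0)

```text
time: 1.77
tcp_pos: [0.5579, 0.1135, 0.27]
orientation: [-3.141, 0.002, 0.176]
ft_force: [-0.4, 0.3, 0.2]
finger_gap: 0.0857
```

Request:
arm_command([
  [[1, -1.3, 0.5, 0], [2.5, -3.2, 1.5, 0], [4, -5, 3, 0], [5, -6.3, 4.5, 0], [5.5, -7, 6, 0], [5.5, -7, 6.7, 0], [5.5, -7, 7, 0], [5.5, -7, 7, 0]],
])

```text
time: 2.43
tcp_pos: [0.5989, 0.1883, 0.2003]
orientation: [3.141, 0.002, 0.172]
ft_force: [0.2, -0.0, 0.3]
finger_gap: 0.0855
```

```bash
python3 - <<'E'
from h import *
from cell import arm
o=arm.get_obs();print(o['tcp_pos'],o['orientation'],o['qpos'],o['torque'])
b=grab('scene','s1');a=grab('top','t1')
B=cv2.resize(b['image'][100:220,350:480],None,fx=5,fy=5,interpolation=cv2.INTER_CUBIC)
cv2.imwrite('pics/crop2.png',B)
E
```

```text
[0.59891936 0.18829782 0.2003421 ] [3.14088688e+00 2.16513222e-03 1.72257967e-01] [ 2.14654308e-01  2.69900040e-01  1.22043660e+00 -6.15474550e-04
  1.65344909e+00  1.61314176e+00] [-0.0232248  -0.0036011   0.03441598]
```

View pics/crop2.png

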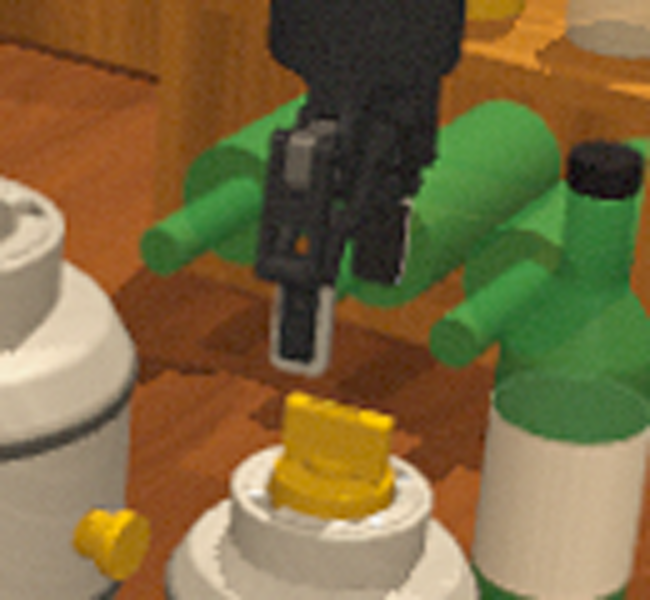

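The crop shows the near fingertip bottom at about (300,372) and the far one at about (385,280), straddling the bar, whose top midpoint is at about (340,412).

```bash
python3 - <<'E'
from h import *
b=load('s1')
c=np.array([.5989,.1883,.2133]);y=.1723
X=np.array([np.cos(y),np.sin(y),0]);Y=np.array([np.sin(y),-np.cos(y),0])
f=lambda P:((proj(b,[P])[0]-[350,100]+.4)*5).round()
for s in(1,-1):
  for k in(.0428,.057):
    for x in(-.011,.011): print(s,k,x,f(c+s*k*Y+x*X))
print('bar top mid for cap .600,.192',f([.600,.192,.172]), 'ends',f(np.array([.6,.192,.172])+.023*X),f(np.array([.6,.192,.172])-.023*X))
for k in((.600,.192),(.603,.189),(.598,.195)):print(k,f([*k,.172]))
E
```

```text
1 0.0428 -0.011 [276. 357.]
1 0.0428 0.011 [329. 369.]
1 0.057 -0.011 [263. 372.]
1 0.057 0.011 [316. 384.]
-1 0.0428 -0.011 [349. 276.]
-1 0.0428 0.011 [399. 287.]
-1 0.057 -0.011 [361. 263.]
-1 0.057 0.011 [410. 274.]
bar top mid for cap .600,.192 [338. 409.] ends [391. 422.] [285. 397.]
(0.6, 0.192) [338. 409.]
(0.603, 0.189) [340. 414.]
(0.598, 0.195) [337. 405.]
```

Request:
arm_command([
  [[0.1, 0, 0.5, 0], [0.3, -0.1, 1.5, 0], [0.3, -0.1, 3, 0], [0.3, -0.1, 4.2, 0], [0.3, -0.1, 4.9, 0], [0.3, -0.1, 5.1, 0], [0.3, -0.1, 5.1, 0]],
], jaw=0)

```text
time: 3.12
tcp_pos: [0.6018, 0.1907, 0.1491]
orientation: [3.141, 0.002, 0.173]
ft_force: [0.4, -0.1, 0.9]
finger_gap: 0.0856
```

Request:
arm_command([
  [[0, 0, 0, 0], [0, 0, 0, 0], [0, 0, 0, 0]],
], jaw=0.7)

```text
time: 3.37
tcp_pos: [0.6028, 0.191, 0.1514]
orientation: [-3.142, -0.002, 0.173]
ft_force: [-0.0, 0.1, 0.2]
finger_gap: 0.0516
```

```bash
cat > st.py <<'E'
from cell import arm
o=arm.get_obs();print(o['time'],o['tcp_pos'].round(4),o['orientation'].round(4),'F',o['ft_force'].round(2),'M',o['torque'].round(3),'gap',round(o['finger_gap'],4))
E
python3 - <<'E'
import st
from h import *
b=grab('scene','s2');a=grab('top','t2')
B=cv2.resize(b['image'][130:230,370:470],None,fx=5,fy=5,interpolation=cv2.INTER_CUBIC)
cv2.imwrite('pics/crop3.png',B)
E
```

```text
3.3667 [0.6028 0.191  0.1514] [-3.1416e+00 -1.9000e-03  1.7340e-01] F [-0.01  0.07  0.2 ] M [ 0.076 -0.019 -0.005] gap 0.0516
```

View pics/crop3.png

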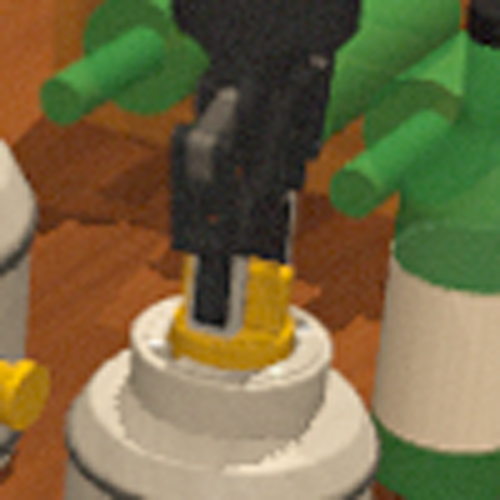

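The crop shows the fingers straddling the bar with their tips just above the disc. I'll keep closing.

Request:
arm_command([
  [[0, 0, 0, 0], [0, 0, 0, 0], [0, 0, 0, 0], [0, 0, 0, 0]],
], jaw=0.84)

```text
time: 3.8
tcp_pos: [0.6022, 0.1918, 0.1508]
orientation: [-3.14, -0.001, 0.174]
ft_force: [-1.4, 3.8, 2.5]
finger_gap: 0.0135
```

```bash
python3 st.py
```

```text
3.8 [0.6022 0.1918 0.1508] [-3.14e+00 -8.00e-04  1.74e-01] F [-1.36  3.79  2.51] M [ 0.608  0.16  -0.041] gap 0.0135
```

Request:
arm_command([
  [[0, -0.1, 0, 0], [0, -0.1, 0, 0], [0, -0.1, 0, 0]],
])

```text
time: 4.05
tcp_pos: [0.6022, 0.1921, 0.1507]
orientation: [-3.141, -0.001, 0.174]
ft_force: [-0.5, 2.5, 2.8]
finger_gap: 0.0134
```

```bash
python3 st.py
```

```text
4.05 [0.6022 0.1921 0.1507] [-3.1414e+00 -7.0000e-04  1.7360e-01] F [-0.49  2.54  2.83] M [0.507 0.142 0.007] gap 0.0134
```

Request:
arm_command([
  [[0, -0.15, -0.05, 0], [0, -0.2, -0.1, 0], [0, -0.2, -0.1, 0], [0, -0.2, -0.1, 0]],
])

```text
time: 4.38
tcp_pos: [0.6017, 0.1931, 0.1508]
orientation: [3.14, 0.001, 0.173]
ft_force: [-0.1, 0.4, 0.4]
finger_gap: 0.014
```

```bash
python3 st.py
```

```text
4.3833 [0.6017 0.1931 0.1508] [3.1403e+00 9.0000e-04 1.7280e-01] F [-0.12  0.36  0.35] M [ 0.062  0.001 -0.034] gap 0.014
```

Request:
arm_command([
  [[0, -0.1, 0, 0], [0, -0.17, 0, 0], [0, -0.17, 0, 0]],
])

```text
time: 4.63
tcp_pos: [0.6014, 0.1954, 0.1511]
orientation: [3.141, 0.0, 0.173]
ft_force: [0.3, -0.3, 0.2]
finger_gap: 0.0138
```

Request:
arm_command([
  [[0, 0, 0, 0], [0, 0, 0, 0], [0, 0, 0, 0], [0, 0, 0, 0]],
], jaw=1)

```text
time: 4.97
tcp_pos: [0.6016, 0.1951, 0.1513]
orientation: [3.141, -0.0, 0.173]
ft_force: [1.2, -1.6, 0.0]
finger_gap: 0.0089
```

```bash
python3 st.py
```

```text
4.9667 [0.6016 0.1951 0.1513] [ 3.1408e+00 -1.0000e-04  1.7310e-01] F [ 1.2  -1.61  0.  ] M [-0.254 -0.157  0.004] gap 0.0089
```

Request:
arm_command([
  [[0, 0, 0, -0.7], [0, 0, 0, -1.5], [0, 0, 0, -2.3], [0, 0, 0, -3.1], [0, 0, 0, -4], [0, 0, 0, -4], [0, 0, 0, -4]],
])

```text
time: 5.55
tcp_pos: [0.6015, 0.1956, 0.1513]
orientation: [-3.142, -0.0, 0.243]
ft_force: [1.7, -1.5, 0.4]
finger_gap: 0.0088
```

```bash
python3 st.py
```

```text
5.55 [0.6015 0.1956 0.1513] [-3.1415e+00 -4.0000e-04  2.4350e-01] F [ 1.74 -1.48  0.42] M [-0.101 -0.21   0.015] gap 0.0088
```

Request:
arm_command([
  [[0, 0, 0, -0.7], [0, 0, 0, -1.5], [0, 0, 0, -2.2], [0, 0, 0, -3], [0, 0, 0, -3], [0, 0, 0, -3]],
])

```text
time: 6.05
tcp_pos: [0.6014, 0.1958, 0.1513]
orientation: [-3.141, -0.0, 0.296]
ft_force: [0.5, -0.0, -0.4]
finger_gap: 0.0086
```

```bash
python3 st.py
```

```text
6.05 [0.6014 0.1958 0.1513] [-3.1412e+00 -1.0000e-04  2.9590e-01] F [ 0.54 -0.05 -0.39] M [ 0.154 -0.117  0.081] gap 0.0086
```

Request:
arm_command([
  [[0, 0, 0, -0.7], [0, 0, 0, -1.4], [0, 0, 0, -2], [0, 0, 0, -2], [0, 0, 0, -2]],
])

```text
time: 6.47
tcp_pos: [0.6013, 0.1957, 0.1513]
orientation: [-3.141, 0.0, 0.331]
ft_force: [0.3, 1.5, 1.0]
finger_gap: 0.0089
```

```bash
python3 st.py
```

```text
6.4667 [0.6013 0.1957 0.1513] [-3.1412e+00  1.0000e-04  3.3060e-01] F [0.35 1.48 1.05] M [ 0.327 -0.03   0.014] gap 0.0089
```

Request:
arm_command([
  [[0, 0, 0, -0.7], [0, 0, 0, -1.4], [0, 0, 0, -2], [0, 0, 0, -2], [0, 0, 0, -2]],
])

```text
time: 6.88
tcp_pos: [0.6013, 0.1955, 0.1514]
orientation: [-3.142, 0.0, 0.366]
ft_force: [-0.6, -0.1, 1.1]
finger_gap: 0.0087
```

```bash
python3 st.py
```

```text
6.8833 [0.6013 0.1955 0.1514] [-3.1415e+00  2.0000e-04  3.6550e-01] F [-0.55 -0.1   1.07] M [0.283 0.081 0.025] gap 0.0087
```

Request:
arm_command([
  [[0, 0, 0, -0.5], [0, 0, 0, -1], [0, 0, 0, -1.5], [0, 0, 0, -1.5]],
])

```text
time: 7.22
tcp_pos: [0.6014, 0.1954, 0.1513]
orientation: [3.141, 0.0, 0.392]
ft_force: [-0.3, 1.3, 0.4]
finger_gap: 0.0088
```

```bash
python3 st.py
```

```text
7.2167 [0.6014 0.1954 0.1513] [3.1415e+00 1.0000e-04 3.9210e-01] F [-0.34  1.3   0.37] M [0.204 0.117 0.009] gap 0.0088
```

Request:
arm_command([
  [[0, 0, 0, -0.5], [0, 0, 0, -1], [0, 0, 0, -1.5], [0, 0, 0, -1.5]],
])

```text
time: 7.55
tcp_pos: [0.6015, 0.1953, 0.1513]
orientation: [3.141, -0.0, 0.418]
ft_force: [-0.1, 1.0, 0.5]
finger_gap: 0.0085
```

```bash
python3 st.py
```

```text
7.55 [0.6015 0.1953 0.1513] [ 3.1413 -0.      0.4181] F [-0.11  1.04  0.48] M [0.194 0.111 0.005] gap 0.0085
```

Request:
arm_command([
  [[0, 0, 0, -0.5], [0, 0, 0, -1], [0, 0, 0, -1.5], [0, 0, 0, -1.5]],
])

```text
time: 7.88
tcp_pos: [0.6016, 0.1954, 0.1513]
orientation: [3.141, -0.0, 0.444]
ft_force: [-0.0, -0.1, 1.2]
finger_gap: 0.0088
```

```bash
python3 st.py
```

```text
7.8833 [0.6016 0.1954 0.1513] [ 3.1412e+00 -1.0000e-04  4.4430e-01] F [-0.   -0.11  1.19] M [0.117 0.031 0.028] gap 0.0088
```

Request:
arm_command([
  [[0, 0, 0, -0.5], [0, 0, 0, -1], [0, 0, 0, -1.5], [0, 0, 0, -1.5]],
])

```text
time: 8.22
tcp_pos: [0.6016, 0.1954, 0.1513]
orientation: [3.141, -0.0, 0.47]
ft_force: [0.2, -0.4, 1.6]
finger_gap: 0.0086
```

```bash
python3 st.py
```

```text
8.2167 [0.6016 0.1954 0.1513] [ 3.1412e+00 -2.0000e-04  4.7050e-01] F [ 0.15 -0.42  1.56] M [ 0.081  0.01  -0.036] gap 0.0086
```

Request:
arm_command([
  [[0, 0, 0, -0.5], [0, 0, 0, -1], [0, 0, 0, -1.5], [0, 0, 0, -1.5]],
])

```text
time: 8.55
tcp_pos: [0.6015, 0.1954, 0.1513]
orientation: [3.141, -0.0, 0.497]
ft_force: [0.7, 0.6, 0.3]
finger_gap: 0.0089
```

```bash
python3 st.py
```

```text
8.55 [0.6015 0.1954 0.1513] [ 3.1414e+00 -2.0000e-04  4.9670e-01] F [0.67 0.61 0.33] M [-0.011 -0.067  0.013] gap 0.0089
```

Request:
arm_command([
  [[0, 0, 0, -0.5], [0, 0, 0, -1], [0, 0, 0, -1.5], [0, 0, 0, -1.5]],
])

```text
time: 8.88
tcp_pos: [0.6015, 0.1955, 0.1513]
orientation: [3.141, -0.0, 0.523]
ft_force: [0.7, -0.7, 1.4]
finger_gap: 0.0084
```

```bash
python3 st.py
```

```text
8.8833 [0.6015 0.1955 0.1513] [ 3.1415e+00 -1.0000e-04  5.2300e-01] F [ 0.73 -0.66  1.43] M [ 0.097 -0.123 -0.003] gap 0.0084
```

Request:
arm_command([
  [[0, 0, 0, -0.5], [0, 0, 0, -1], [0, 0, 0, -1.5], [0, 0, 0, -1.5]],
])

```text
time: 9.22
tcp_pos: [0.6015, 0.1955, 0.1513]
orientation: [3.142, -0.0, 0.549]
ft_force: [1.5, 0.7, 1.5]
finger_gap: 0.0088
```

```bash
python3 st.py
```

```text
9.2167 [0.6015 0.1955 0.1513] [ 3.1415e+00 -1.0000e-04  5.4910e-01] F [1.49 0.66 1.51] M [ 0.153 -0.048 -0.029] gap 0.0088
```

Request:
arm_command([
  [[0, 0, 0, -0.5], [0, 0, 0, -1], [0, 0, 0, -1.5], [0, 0, 0, -1.5]],
])

```text
time: 9.55
tcp_pos: [0.6014, 0.1955, 0.1513]
orientation: [3.142, -0.0, 0.575]
ft_force: [1.0, -0.1, 1.4]
finger_gap: 0.009
```

```bash
python3 st.py
```

```text
9.55 [0.6014 0.1955 0.1513] [ 3.1416 -0.      0.5753] F [ 1.04 -0.12  1.41] M [ 0.14  -0.071  0.01 ] gap 0.009
```

Request:
arm_command([
  [[0, 0, 0, -0.5], [0, 0, 0, -1], [0, 0, 0, -1.5], [0, 0, 0, -1.5]],
])

```text
time: 9.88
tcp_pos: [0.6013, 0.1956, 0.1513]
orientation: [-3.141, 0.0, 0.601]
ft_force: [-0.3, 0.6, 1.7]
finger_gap: 0.0087
```

```bash
python3 st.py
```

```text
9.8833 [0.6013 0.1956 0.1513] [-3.1413e+00  1.0000e-04  6.0140e-01] F [-0.28  0.64  1.67] M [ 0.216  0.023 -0.067] gap 0.0087
```

Request:
arm_command([
  [[0, 0, 0, -0.5], [0, 0, 0, -1], [0, 0, 0, -1], [0, 0, 0, -1]],
])

```text
time: 10.22
tcp_pos: [0.6011, 0.1959, 0.1513]
orientation: [-3.141, 0.0, 0.619]
ft_force: [-2.6, 2.1, 3.1]
finger_gap: 0.0087
```

```bash
python3 st.py
```

```text
10.2167 [0.6011 0.1959 0.1513] [-3.1407e+00  3.0000e-04  6.1870e-01] F [-2.63  2.06  3.07] M [ 0.409  0.284 -0.261] gap 0.0087
```

Request:
arm_command([
  [[0, 0, 0, -0.3], [0, 0, 0, -0.6], [0, 0, 0, -0.6]],
])

```text
time: 10.47
tcp_pos: [0.6011, 0.1959, 0.1513]
orientation: [-3.141, 0.0, 0.629]
ft_force: [-2.8, 3.1, 2.7]
finger_gap: 0.0086
```

```bash
python3 st.py
```

```text
10.4667 [0.6011 0.1959 0.1513] [-3.1407e+00  2.0000e-04  6.2910e-01] F [-2.76  3.1   2.71] M [ 0.609  0.513 -0.373] gap 0.0086
```

First stop felt: Mz grew from about 0 to −0.37 N·m from yaw ≈0.60. I'll ease off slightly and press.

Request:
arm_command([
  [[0, 0, 0, 0.6], [0, 0, 0, 1.2], [0, 0, 0.1, 1.2], [0, 0, 0.2, 1.2], [0, 0, 0.3, 1.2], [0, 0, 0.4, 1.2], [0, 0, 0.5, 1.2], [0, 0, 0.55, 1.2], [0, 0, 0.55, 1.2], [0, 0, 0.55, 1.2]],
])

```text
time: 11.3
tcp_pos: [0.6014, 0.1957, 0.1472]
orientation: [3.141, -0.001, 0.609]
ft_force: [-4.6, 3.3, 8.1]
finger_gap: 0.0088
```

```bash
python3 st.py
```

```text
11.3 [0.6014 0.1957 0.1472] [ 3.1414e+00 -9.0000e-04  6.0850e-01] F [-4.64  3.31  8.13] M [ 0.604  0.853 -0.002] gap 0.0088
```

Request:
arm_command([
  [[0, 0, 0.1, 0], [0, 0, 0.2, 0], [0, 0, 0.2, 0], [0, 0, 0.2, 0]],
])

```text
time: 11.63
tcp_pos: [0.6014, 0.1957, 0.1457]
orientation: [3.141, -0.001, 0.609]
ft_force: [-5.0, 2.5, 8.7]
finger_gap: 0.0087
```

```bash
python3 st.py
```

```text
11.6333 [0.6014 0.1957 0.1457] [ 3.1412e+00 -1.2000e-03  6.0850e-01] F [-5.05  2.5   8.72] M [ 0.521  0.986 -0.004] gap 0.0087
```

Request:
arm_command([
  [[-0.05, -0.1, 0.05, 0], [-0.1, -0.15, 0.05, -1], [-0.1, -0.15, 0.05, -2], [-0.1, -0.15, 0.05, -3], [-0.1, -0.15, 0.05, -4], [-0.1, -0.15, 0.05, -4], [-0.1, -0.15, 0.05, -4]],
])

```text
time: 12.22
tcp_pos: [0.6015, 0.1957, 0.1459]
orientation: [3.138, -0.004, 0.678]
ft_force: [-0.9, 1.6, 9.0]
finger_gap: 0.0086
```

```bash
python3 st.py
```

```text
12.2167 [0.6015 0.1957 0.1459] [ 3.1378 -0.0042  0.6777] F [-0.91  1.62  8.96] M [ 0.3    0.396 -0.004] gap 0.0086
```

Request:
arm_command([
  [[0, 0, 0, -1], [0, 0, 0, -2], [0, 0, 0, -3], [0, 0, 0, -4], [0, 0, 0, -5], [0, 0, 0, -6], [0, 0, 0, -7], [0, 0, 0, -8], [0, 0, 0, -8], [0, 0, 0, -8]],
])

```text
time: 13.05
tcp_pos: [0.6018, 0.1957, 0.146]
orientation: [3.137, -0.004, 0.817]
ft_force: [-0.6, 0.7, 9.1]
finger_gap: 0.0085
```

```bash
python3 st.py
```

```text
13.05 [0.6018 0.1957 0.146 ] [ 3.1368 -0.0043  0.8172] F [-0.62  0.71  9.12] M [ 0.353  0.253 -0.034] gap 0.0085
```

Request:
arm_command([
  [[0, 0, 0, -1], [0, 0, 0, -2], [0, 0, 0, -3], [0, 0, 0, -4], [0, 0, 0, -5], [0, 0, 0, -6], [0, 0, 0, -7], [0, 0, 0, -8], [0, 0, 0, -9], [0, 0, 0, -10], [0, 0, 0, -11], [0, 0, 0, -11], [0, 0, 0, -11]],
])

```text
time: 14.13
tcp_pos: [0.6019, 0.1958, 0.146]
orientation: [3.136, -0.004, 1.009]
ft_force: [-0.5, 2.2, 8.0]
finger_gap: 0.009
```

```bash
python3 st.py
```

```text
14.1333 [0.6019 0.1958 0.146 ] [ 3.136  -0.0037  1.0092] F [-0.47  2.19  8.01] M [ 0.362  0.252 -0.012] gap 0.009
```

Request:
arm_command([
  [[0, 0, 0, -1], [0, 0, 0, -2], [0, 0, 0, -3], [0, 0, 0, -4], [0, 0, 0, -5], [0, 0, 0, -6], [0, 0, 0, -6.5], [0, 0, 0, -6.5], [0, 0, 0, -6.5]],
])

```text
time: 14.88
tcp_pos: [0.6019, 0.1958, 0.146]
orientation: [3.136, -0.003, 1.123]
ft_force: [-0.1, 1.5, 8.4]
finger_gap: 0.0087
```

```bash
python3 st.py
```

```text
14.8833 [0.6019 0.1958 0.146 ] [ 3.1355e+00 -2.8000e-03  1.1227e+00] F [-0.09  1.52  8.41] M [ 0.347  0.251 -0.03 ] gap 0.0087
```

Request:
arm_command([
  [[0, 0, -0.1, 0], [0, 0, -0.2, 0], [0, 0, -0.3, 0], [0, 0, -0.4, 0], [0, 0, -0.5, 0], [0, 0, -0.6, 0], [0, 0, -0.7, 0], [0, 0, -0.8, 0], [0, 0, -0.9, 0], [0, 0, -1, 0], [0, 0, -1, 0]],
])

```text
time: 15.8
tcp_pos: [0.5994, 0.1954, 0.1527]
orientation: [-3.141, 0.002, 1.122]
ft_force: [0.1, -0.9, 2.3]
finger_gap: 0.0088
```

```bash
python3 st.py
```

```text
15.8 [0.5994 0.1954 0.1527] [-3.1408e+00  2.0000e-03  1.1224e+00] F [ 0.09 -0.95  2.34] M [-0.069 -0.159  0.004] gap 0.0088
```

Request:
arm_command([
  [[0, 0, -0.2, 0], [0, 0, -0.4, 0], [0, 0, -0.6, 0], [0, 0, -0.8, 0], [0, 0, -1, 0], [0, 0, -1, 0]],
])

```text
time: 16.3
tcp_pos: [0.5997, 0.1962, 0.1635]
orientation: [-3.142, 0.0, 1.123]
ft_force: [0.2, 0.1, -1.0]
finger_gap: 0.0083
```

```bash
python3 st.py
```

```text
16.3 [0.5997 0.1962 0.1635] [-3.1416e+00  1.0000e-04  1.1229e+00] F [ 0.22  0.1  -0.97] M [-0.001  0.031  0.042] gap 0.0083
```

Request:
arm_command([
  [[0, 0, -0.7, 0], [0, 0, -2, 0], [0, 0, -4, 0], [0, 0, -6, 0], [0, 0, -7.5, 0], [-1, 0.3, -8, 0], [-3, 0.9, -8, 0], [-6, 1.8, -8, 0], [-9, 2.8, -8, 0], [-12, 3.7, -8, 0], [-15, 4.6, -8, 0], [-18, 5.5, -8, 0], [-21, 6.4, -8, 0], [-24, 7.4, -8, 0], [-27, 8.3, -8, 0], [-30, 9.2, -8, 0], [-33, 10.1, -8, 0], [-35, 10.8, -8, 0], [-36, 11.1, -8, 0], [-36.3, 11.1, -8, 0]],
])

```text
time: 17.97
tcp_pos: [0.5417, -0.1812, 0.2432]
orientation: [-3.141, 0.0, 1.12]
ft_force: [0.1, 0.5, -1.9]
finger_gap: 0.0086
```

Request:
arm_command([
  [[0, 0, 0.7, 0], [0, 0, 2, 0], [0, 0, 4, 0], [0, 0, 6, 0], [0, 0, 8, 0], [0, 0, 9, 0], [0, 0, 9.5, 0], [0, 0, 10, 0], [0, 0, 10, 0]],
])

```text
time: 18.72
tcp_pos: [0.5426, -0.1785, 0.143]
orientation: [-3.141, -0.0, 1.124]
ft_force: [-0.4, -0.3, -1.0]
finger_gap: 0.0086
```

```bash
python3 - <<'E'
import st
from h import *
b=grab('scene','s3');a=grab('top','t3')
B=cv2.resize(b['image'][190:370,180:380],None,fx=3.2,fy=3.2,interpolation=cv2.INTER_CUBIC)
cv2.imwrite('pics/crop4.png',B)
E
```

```text
18.7167 [ 0.5426 -0.1785  0.143 ] [-3.1412e+00 -1.0000e-04  1.1236e+00] F [-0.36 -0.26 -1.  ] M [-0.001 -0.025  0.008] gap 0.0086
```

View pics/crop4.png

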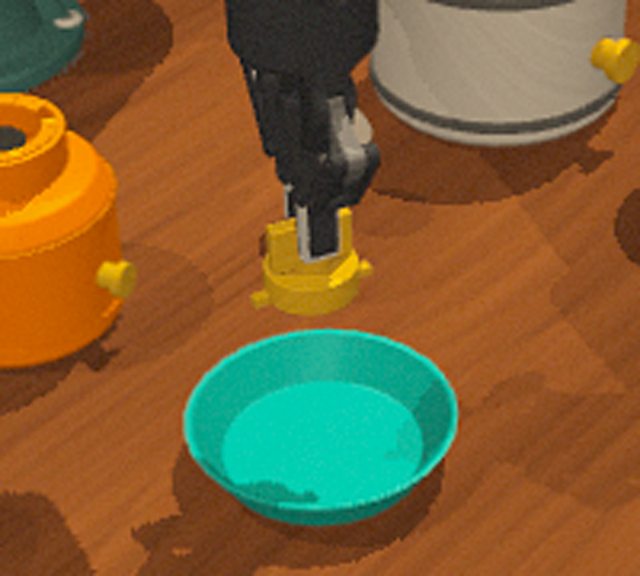

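The cap hangs level in the grip above the dish, and the dish centre agrees with both cameras. Lowering.

Request:
arm_command([
  [[0, 0, 0.7, 0], [0, 0, 2, 0], [0, 0, 4, 0], [0, 0, 6, 0], [0, 0, 8, 0], [0, 0, 9.3, 0], [0, 0, 10, 0], [0, 0, 10.4, 0], [0, 0, 10.6, 0], [0, 0, 10.7, 0], [0, 0, 10.7, 0], [0, 0, 10.7, 0]],
])

```text
time: 19.82
tcp_pos: [0.5433, -0.1795, 0.0375]
orientation: [3.139, 0.0, 1.123]
ft_force: [0.9, 0.1, -1.6]
finger_gap: 0.0083
```

```bash
python3 st.py
```

```text
19.8167 [ 0.5433 -0.1795  0.0375] [3.1394 0.     1.1228] F [ 0.92  0.08 -1.57] M [0.029 0.021 0.038] gap 0.0083
```

Contact is expected near z≈0.030, so I'll creep down.

Request:
arm_command([
  [[0, 0, 0.1, 0], [0, 0, 0.2, 0], [0, 0, 0.3, 0], [0, 0, 0.4, 0], [0, 0, 0.5, 0], [0, 0, 0.5, 0], [0, 0, 0.5, 0]],
])

```text
time: 20.4
tcp_pos: [0.5425, -0.1791, 0.0311]
orientation: [-3.141, 0.0, 1.123]
ft_force: [-0.0, 0.7, -1.5]
finger_gap: 0.0089
```

```bash
python3 st.py
```

```text
20.4 [ 0.5425 -0.1791  0.0311] [-3.1413e+00  1.0000e-04  1.1227e+00] F [-0.    0.66 -1.47] M [ 0.061 -0.037 -0.018] gap 0.0089
```

Request:
arm_command([
  [[0, 0, 0.05, 0], [0, 0, 0.1, 0], [0, 0, 0.15, 0], [0, 0, 0.15, 0], [0, 0, 0.15, 0]],
])

```text
time: 20.82
tcp_pos: [0.5427, -0.1792, 0.0303]
orientation: [3.141, 0.0, 1.123]
ft_force: [-0.1, 0.2, 1.5]
finger_gap: 0.0089
```

```bash
python3 st.py
```

```text
20.8167 [ 0.5427 -0.1792  0.0303] [3.1412e+00 1.0000e-04 1.1227e+00] F [-0.08  0.15  1.51] M [0.166 0.234 0.028] gap 0.0089
```

Request:
arm_command([
  [[0, 0, 0, 0], [0, 0, 0, 0], [0, 0, 0, 0], [0, 0, 0, 0]],
], jaw=0.75)

```text
time: 21.15
tcp_pos: [0.5427, -0.1792, 0.0299]
orientation: [3.141, 0.0, 1.123]
ft_force: [0.4, 0.4, 0.5]
finger_gap: 0.0214
```

Request:
arm_command([
  [[0, 0, -0.3, 0], [0, 0, -0.8, 0], [0, 0, -1.5, 0], [0, 0, -2.5, 0], [0, 0, -4, 0], [0, 0, -6, 0], [0, 0, -9, 0], [0, 0, -12, 0], [0, 0, -15, 0], [0, 0, -17, 0], [0, 0, -18, 0], [0, 0, -18, 0]],
])

```text
time: 22.15
tcp_pos: [0.544, -0.1797, 0.2143]
orientation: [3.134, -0.0, 1.123]
ft_force: [0.1, 0.4, 0.9]
finger_gap: 0.0215
```

```bash
python3 - <<'E'
import st
from h import *
b=grab('scene','s4');a=grab('top','t4')
cv2.imwrite('pics/fin.png',b['image'])
d=lambda p:[(atz(a,p,.03)).round(3)]
hsv=cv2.cvtColor(b['image'],cv2.COLOR_BGR2HSV);m=cv2.inRange(hsv,(75,120,80),(100,255,255))
n,l,s,c=cv2.connectedComponentsWithStats(m);print(s[1+np.argmax(s[1:,4])])
E
```

```text
22.15 [ 0.544  -0.1797  0.2143] [ 3.1338e+00 -2.0000e-04  1.1228e+00] F [0.07 0.44 0.9 ] M [ 0.002 -0.009  0.004] gap 0.0215
[ 238  293   85   61 3138]
```

View pics/fin.png

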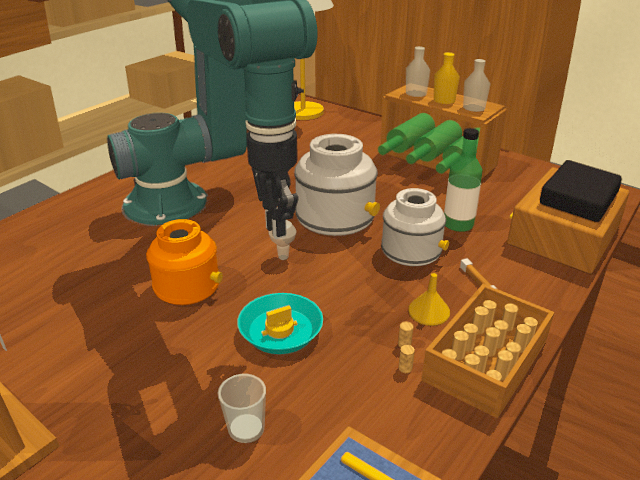

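The final view shows the cap lying flat, bar up, in the dish at about (280,322). The dish outline is unchanged, the tank is open, and the bystanders are where they were.

```bash
python3 -c "
from cell import job;print(job.job_done())"
```

```text
the job is handed in; nothing more can be done
None
```

The smaller steel tank is open, and its cap lies flat, bar up, in the turquoise dish. I handed the job in at about 22 s of the 67 s allowed.

- **First stop:** I gripped the cap's bar and turned it anticlockwise without pressing. I felt the first stop at a yaw of about 0.60 rad, where the torque rose to 0.37 N·m.
- **Release:** I eased back slightly, pressed the cap down about 5.5 mm with roughly 9 N, and turned it 0.52 rad past the stop. It met no resistance.
- **Lift and set down:** The cap came up freely. I lowered it into the dish with about 3 N of contact force, opened the fingers and backed away.

**Last checks:** In the last scene picture the cap is upright in the dish, and the dish's outline is pixel-identical to the start. The bystanders I could see had not moved. The gripper is clear at 0.21 m with no contact force.

**Disagreement:** At the start the two cameras put the cap about 5–6 mm apart. I settled it by touch, nudging the gripper until the side force vanished before closing it.

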